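# Shut and lock the switch box cover

## Task

The cover of the grey switch box stands ajar. With the closed fingertips push the cover fully shut, and only then set the fingertips in the slot of its round quarter-turn fastener and turn it a quarter turn clockwise, as far as it goes, so that the cover is locked. Grasp and lift nothing: do not swing the cover wider open, and leave the loose things on the bench where they are; finish clear of everything.

Things in the scene. Friction and masses are not known exactly. Their poses are not given: they have to be found in the camera images.
- box: grey steel switch box, open-topped tray 220 (x) x 260 (y) x 80 mm high, fixed to the bench. Origin: centre of its underside; its z is up. The cover is hinged along the upper edge of its +x side (away from the robot), the free edge is on its -x side, towards the robot. It may be turned up to 0.5 rad.
- cover (a joint): hinge angle of the flat grey cover (224 x 264 mm, 14 mm thick), rad: 0 = fully shut (underside on the box rim, upper face 94.5 mm above the bench), growing as the free edge rises; starts ajar at 0.30 to 0.50. The hinge is stiff: the cover stays where it is left, and about 5 to 8 N downward near the free edge moves it.
- cover_hinge (a point): middle of the cover's hinge line, which lies along the box's y axis at box x = +110 mm, 80.5 mm above the bench.
- cover_press (a point): point on the cover's upper face, flat and clear, near its free edge: 200 mm from the hinge line and 90 mm to the box's +y side of its middle; a good place to push it shut. Moves with the cover.
- cover_press2 (a point): the like point 90 mm to the box's -y side of the middle.
- latch (a joint): turn of the quarter-turn fastener, rad: 0 = open (slot parallel to the hinge line), 1.571 = end stop, locked (slot square to the hinge line). Grows clockwise from above; starts at 0 to 0.2; stays where left (0.12 N m friction, no spring). A steel tongue below it slides under a lip of the box; if the cover is not fully shut the tongue strikes the lip.
- slot (a point): centre of the fastener's top face, on its turning axis, 2 mm above the cover's face. It is a round aluminium disc, 92 mm across, let into the cover on its middle line 165 mm from the hinge line; across its centre runs a recess (the slot) 80 mm long, 32 wide, 20 deep, with upright walls and dark floor, along this point's y axis. Turned by pushing on the slot walls. z: turning axis, up when shut.
- slot_dot (a point): small dark dot on the disc's rim at the slot's end, 43 mm from the centre along the slot point's -y. Open, it points at the box's -y side, by a small raised dot on the cover; locked, it points at the raised bar by the cover's free edge.
- plug (a point): top of a plain round plug, 30 mm across, without a slot, in the cover's far corner; it does nothing.
- reel: empty white plastic reel, 56 mm diameter, 40 mm high, standing beside the box; leave alone. Origin: centre of its underside.
- jar: small jar, 48 mm diameter, 60 mm high, beside the box; leave alone. Origin: centre of its underside.
- gland_nut: brass ring nut, 40 mm outside, 14 mm high, beside the box; leave alone. Origin: centre of its underside.
- terminal: white terminal strip, 22 x 50 x 18 mm, beside the box; leave alone. Origin: centre of its underside.
- screwdriver: black-handled screwdriver lying in front of the box's free edge; leave alone. Origin: on its underside, along its length.
- brush: brush lying on the left of the bench; leave alone. Origin: on its underside, along its length.
- parts_tray: small open cardboard tray, 120 x 90 x 30 mm, on the right of the bench; leave alone. Origin: centre of its underside.

How it is judged:
By the outcome, as a careful person would: the job done as asked, in the order asked, and still so for the second after the job is handed in, with the robot touching nothing.
It also fails if it takes over 51 s, if anything falls off the work surface, if the arm or the gripper's body presses on something with over 40 N, if the wrist force passes 120 N, or if a joint passes its speed limit or range.

## Robot

A 6-joint arm with a two-finger parallel gripper is mounted at the origin on the work surface. World frame = base frame: x ahead of the robot, y to its left, z up, the work surface at z = 0. Lengths are in m, angles in rad, forces in N, time in s.
With the tool pointing down it reaches from about 0.275 to 0.975 m from the base axis. Payload 8.4 kg.
Tool frame: the origin (TCP) lies midway between the tips of the shut fingers; the grasp point (between the pads) lies 19 mm behind it; z points along the fingers, y is the line along which they close (so a half turn about z gives the same grasp; the last joint's range is limited). The gripper opens to 92 mm and grips with 3 to 60 N. Pads are 20 mm wide; open, the fingers measure 128 mm over their backs; the gripper's body (75 mm by 189 mm) begins 69 mm behind the grasp point.
Start: joints at [1.233, 0.353, 1.633, -0, 1.155, -0.002], TCP at [0.206, 0.59, 0.215] pointing down, gripper open.
Joint ranges: [-2.63, 2.63], [-0.92, 2.1], [0.06, 2.66], [-1.3, 4.44], [0, 2.69], [-3.02, 3.02]. Speed limits (rad/s): [2.22, 2.22, 2.79, 3.14, 3.14, 3.14].

## Interface

Orientations are given as a unit quaternion [w, x, y, z].
In Python, from workcell import * gives the robot as it stands.
- The arm moves only by the shell command python3 -m handwheel 'ROWS' [FORCE]. ROWS is JSON, a list of rows, each an object of numbers: "tx", "ty", "tz": the shift along the world's x, y, z in mm; "ax", "ay", "az": the turn, a rotation vector about the world's x, y, z in rad; "gripper": the closure in counts, from 0 (fully open) to 255 (shut). In form: [{"tx": .., "ty": .., "tz": .., "ax": .., "ay": .., "az": .., "gripper": ..}, ...]. A call has exactly 10 rows; each row shifts and turns the commanded pose from where the row before left it; what a row does not reach is not made up. A row lasts 1/12 s, in which the tool goes at most 41.7 mm and 7.16 degrees, less where a joint would pass 70% of its speed; a pose out of reach is approached as far as the arm can. A call with a gripper value outside its range is refused whole. The fingers move at their own pace and stop on an object; FORCE is the grip in N (left out, the last holds). Time passes only in rows, so rows that do not move let the fingers close, or fill a call up. It gives the time, the measured TCP pose, the force, the opening and the grip force at its end, in the units of the state.
- get_obs(): the state, without advancing time (a new reading comes with each control period).
- snapshot(name): name is "side" or "top" or "wrist"; returns a dict with "frame" (400x640x3 uint8, blue, green, red), "camera_matrix" (3x3 intrinsics, pixels), "D" ([k1, k2, p1, p2, k3] as OpenCV has them; the pictures are not rectified), "rvec" (rotation vector, rad) and "tvec" (3), from world to camera coordinates, as OpenCV has them. Camera axes: x right, y down, z forward; pixel columns grow to the right and rows downward; lengths in m; the calibration is good to about 2 mm. A picture is of the moment at which its call begins. There is no depth.
- hand_in(): hands the job in; it is judged then, once.
The state is a dict: "clock": time; "joint_positions": joint angles; "qd": joint speeds; "joint_efforts": joint torques, N m; "ee_pos": TCP position; "eef_rot": TCP orientation; "contact_force": force on the tool from outside, world axes, zero at the start; "torque": the same for the moment, N m; "opening": finger opening in m; "finger_force": force on a finger pad.
Only numpy, scipy, OpenCV 4.12 (cv2) and the standard library are available. Lean on these libraries where they do the work, as an engineer would, in place of code of your own. Each camera call takes 0.05 s, during which the arm holds its last target. There are 200 camera calls.

## Working session

There is one attempt and no reset: what is moved stays moved. The work goes in short steps, Python scripts to look and compute and a shell command to move; the robot and the scene stay as the last step left them, time stands still between calls to the robot, and variables do not carry over. Pictures are saved under pics/ and viewed, at most 10 in all, crops included, and the job is handed in when it is done.

```bash
mkdir -p pics; ls
cat > h.py <<'E'
import numpy as np, cv2
from workcell import *
def ray(s,uv):
    R=cv2.Rodrigues(np.array(s["rvec"],float))[0]; t=np.array(s["tvec"],float).ravel()
    p=cv2.undistortPoints(np.array([[uv]],float),np.array(s["camera_matrix"],float),np.array(s["D"],float)).ravel()
    return -R.T@t, R.T@np.array([p[0],p[1],1.])
def onz(s,uv,z):
    c,d=ray(s,uv); return c+d*(z-c[2])/d[2]
def tri(rays):
    A=0;b=0
    for c,d in rays:
        d=d/np.linalg.norm(d);P=np.eye(3)-np.outer(d,d);A=A+P;b=b+P@c
    return np.linalg.solve(A,b)
def proj(s,p):
    return cv2.projectPoints(np.array([p],float),np.array(s["rvec"],float),np.array(s["tvec"],float),np.array(s["camera_matrix"],float),np.array(s["D"],float))[0].ravel()
E
python3 - <<'E'
from h import *
import pickle
for n in ("top","side"):
    s=snapshot(n); cv2.imwrite(f"pics/{n}0.png",s["frame"]); pickle.dump(s,open(f"{n}0.pkl","wb"))
    R=cv2.Rodrigues(np.array(s["rvec"],float))[0]; print(n,(-R.T@np.array(s["tvec"]).ravel()).round(3))
o=get_obs(); print(o)
E
```

```text
pics
top [0.485 0.009 1.25 ]
side [-0.115 -0.688  0.702]
{'clock': 0.1, 'joint_positions': array([ 1.23261665e+00,  3.53610461e-01,  1.63403445e+00, -3.51747986e-06,
        1.15518964e+00, -2.39230776e-03]), 'qd': array([-0.00089689, -0.00057678, -0.00171245, -0.00077742, -0.00019393,
       -0.0009164 ]), 'joint_efforts': array([-1.01796904e-03, -5.94901979e+01, -3.34932554e+01,  6.98219379e-02,
        1.84003467e-02, -4.86847682e-05]), 'ee_pos': array([0.2057988 , 0.58968858, 0.21392988]), 'eef_rot': array([-1.03642914e-04,  1.67105292e-01,  9.85938860e-01, -6.12238039e-04]), 'contact_force': array([-0.18331628,  0.28794879,  0.6068442 ]), 'torque': array([-0.01887378,  0.04673507,  0.01149829]), 'finger_force': 0.0, 'opening': 0.09171430962561825}
```

View pics/top0.png

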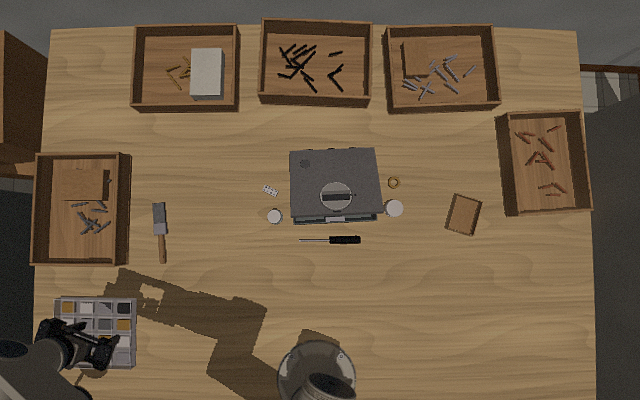

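View pics/side0.png

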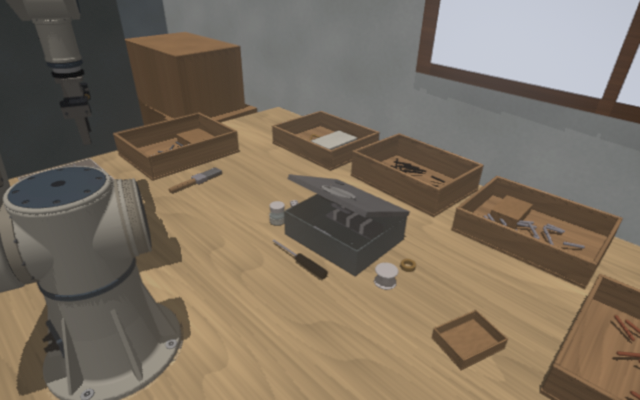

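The top view shows the box cover at about (290..382, 148..220), with the disc at (336,196), the plug at (305,163), the jar at (274,216), the reel at (394,208) and the nut at (393,183). The side view shows the cover ajar, with its free edge from (289,178) to (407,213).

Run:
```python
from h import *
import pickle
s=pickle.load(open("top0.pkl","rb")); t=pickle.load(open("side0.pkl","rb"))
a=cv2.resize(s["frame"][135:235,260:410],None,fx=5,fy=5,interpolation=cv2.INTER_CUBIC)
cv2.imwrite("pics/topc.png",a)
b=cv2.resize(t["frame"][165:275,270:420],None,fx=5,fy=5,interpolation=cv2.INTER_CUBIC)
cv2.imwrite("pics/sidec.png",b)
```

```text
(no output)
```

View pics/topc.png

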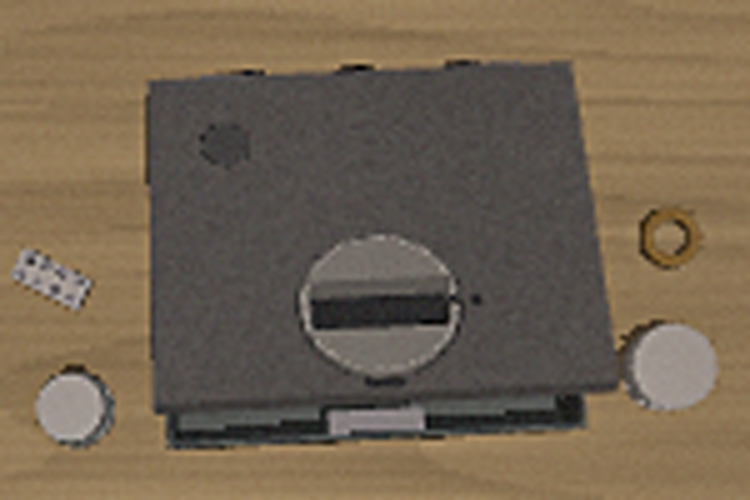

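View pics/sidec.png

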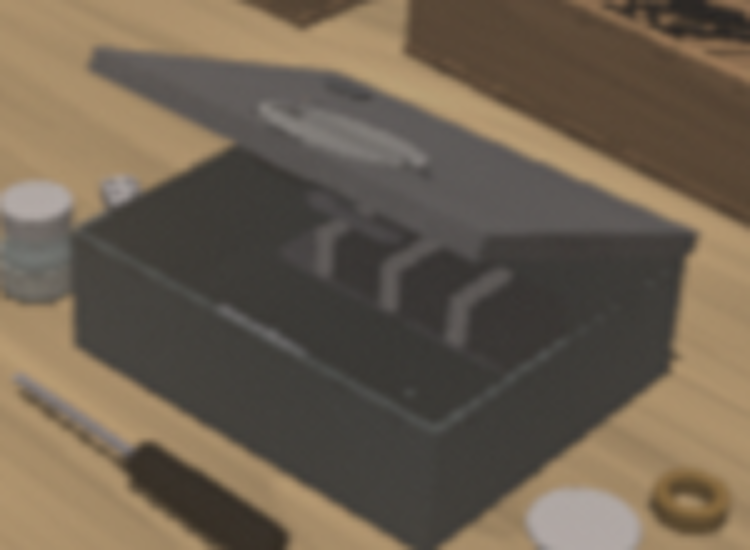

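The crops show clear corners. In the top view the hinge edge runs (290,151.4)-(374,147.4), the rim front corners are (293.6,224) and (376.6,220.4), and the dot is on the right with the slot near 0 rad.

Run:
```python
from h import *
import pickle
s=pickle.load(open("top0.pkl","rb")); t=pickle.load(open("side0.pkl","rb"))
T=lambda u,v:(260+(u+.5)/5-.5,135+(v+.5)/5-.5); S=lambda u,v:(270+(u+.5)/5-.5,165+(v+.5)/5-.5)
two=lambda a,b:tri([ray(s,T(*a)),ray(t,S(*b))])
HL,HR=onz(s,T(150,82),.0945),onz(s,T(570,62),.0945)
RL,RR=onz(s,T(168,447),.08),onz(s,T(585,427),.08)
print("hinge",HL,HR,np.linalg.norm(HL-HR)); print("rim",RL,RR,np.linalg.norm(RL-RR))
print("rim2", two((168,447),(75,235)),two((585,427),(435,430)))
FL=two((155,406),(97,48));FR=two((617,383),(485,238));print("free",FL,FR)
D=two((381,305),(343,134)); print("disc",D)
e=HL-HR;r=RL-RR;yaws=[np.arctan2(-e[0],e[1]),np.arctan2(-r[0],r[1])];print("yaw",yaws)
yaw=np.mean(yaws);ex=np.array([np.cos(yaw),np.sin(yaw),0]);ey=np.array([-ex[1],ex[0],0])
ctr=((HL+HR)/2-ex*.112+(RL+RR)/2+ex*.110)/2
print("depth",((HL+HR)/2-(RL+RR)/2)@ex)
hinge=ctr+ex*.11;hinge[2]=.0805;print("box",ctr,"hinge",hinge)
for P in (FL,FR,D):
    q=P-hinge;print("dist",-q@ex,q@ey,q[2])
from scipy.optimize import brentq
# angle from disc ray in plane
c,d=ray(s,T(381,305))
def pt(l,y,h,a):
    return hinge-ex*(l*np.cos(a)-h*np.sin(a)*-1*-1)+ey*y+np.array([0,0,1])*(l*np.sin(a)+h*np.cos(a))
# h offset rotates toward +x as cover opens
def pt(l,y,h,a): return hinge+ex*(-l*np.cos(a)+h*np.sin(a))+ey*y+np.array([0,0,1])*(l*np.sin(a)+h*np.cos(a))
for a in (.3,.35,.4,.45,.5):
    print(a,[ (proj(s,pt(*p,a))-np.array(T(*q))).round(1).tolist() for p,q in (((.165,0,.016),(381,305)),((.222,.132,.014),(155,406)),((.222,-.132,.014),(617,383)))],
     [ (proj(t,pt(*p,a))-np.array(S(*q))).round(1).tolist() for p,q in (((.165,0,.016),(343,134)),((.222,.132,.014),(97,48)),((.222,-.132,.014),(485,238)))])
for a in (.0,.4):print("press",pt(.2,.09,.014,a),pt(.2,-.09,.014,a),"slot",pt(.165,0,.016,a))
```

```text
hinge [0.72475194 0.08114408 0.0945    ] [ 0.73742803 -0.179429    0.0945    ] 0.2608812223862648
rim [0.49976583 0.07018883 0.08      ] [ 0.51134838 -0.18758674  0.08      ] 0.25803565794368594
rim2 [0.50087814 0.06953807 0.075482  ] [ 0.51165221 -0.18782398  0.08054934]
free [0.52213414 0.07149465 0.18393105] [ 0.53433649 -0.18961254  0.18171043]
disc [ 0.58018956 -0.05680445  0.16304842]
yaw [np.float64(0.04860861938998084), np.float64(0.044902501552723934)]
depth 0.22573306270895138
box [ 0.61732464 -0.05396744  0.08725   ] hinge [ 0.72720443 -0.04882621  0.0805    ]
dist 0.1992225611670823 0.1297740466501349 0.10343105133086712
dist 0.19923730498461437 -0.1316181162840739 0.10121042555917804
dist 0.1472270908909553 -0.0010982722954310591 0.08254842188838817
0.3 [[-0.6, 2.5], [0.1, 3.1], [-0.9, 3.2]] [[-2.1, 6.8], [-3.1, 8.9], [-3.2, 9.5]]
0.35 [[-0.5, 1.1], [-0.2, 1.6], [-0.4, 1.6]] [[-1.1, 3.8], [-2.0, 5.0], [-1.8, 5.2]]
0.4 [[-0.4, -0.4], [-0.5, -0.2], [0.2, -0.2]] [[-0.1, 0.8], [-0.8, 1.1], [-0.2, 0.7]]
0.45 [[-0.4, -2.1], [-0.8, -2.2], [0.7, -2.2]] [[1.1, -2.1], [0.5, -2.8], [1.5, -3.7]]
0.5 [[-0.3, -3.9], [-1.1, -4.4], [1.2, -4.5]] [[2.3, -5.0], [2.0, -6.7], [3.4, -8.1]]
press [0.52321653 0.03172773 0.0945    ] [ 0.53162946 -0.14807556  0.0945    ] slot [ 0.56238475 -0.05653806  0.0965    ]
press [0.54443297 0.03272044 0.17127852] [ 0.55284591 -0.14708284  0.17127852] slot [ 0.58161933 -0.05563808  0.159491  ]
```

```bash
R='{"tx":17,"ty":-28,"tz":3,"ax":0,"ay":0,"az":0.02,"gripper":255}'; python3 -m handwheel '[{"tx":17,"ty":-28,"tz":3,"ax":0,"ay":0,"az":0.02,"gripper":255},{"tx":17,"ty":-28,"tz":3,"ax":0,"ay":0,"az":0.02,"gripper":255},{"tx":17,"ty":-28,"tz":3,"ax":0,"ay":0,"az":0.02,"gripper":255},{"tx":17,"ty":-28,"tz":3,"ax":0,"ay":0,"az":0.02,"gripper":255},{"tx":17,"ty":-28,"tz":3,"ax":0,"ay":0,"az":0.02,"gripper":255},{"tx":17,"ty":-28,"tz":3,"ax":0,"ay":0,"az":0.02,"gripper":255},{"tx":17,"ty":-28,"tz":3,"ax":0,"ay":0,"az":0.02,"gripper":255},{"tx":17,"ty":-28,"tz":3,"ax":0,"ay":0,"az":0.02,"gripper":255},{"tx":17,"ty":-28,"tz":3,"ax":0,"ay":0,"az":0.02,"gripper":255},{"tx":17,"ty":-28,"tz":3,"ax":0,"ay":0,"az":0.02,"gripper":255}]' 20
```

```text
clock: 0.93
ee_pos: [0.3763, 0.3085, 0.2446]
eef_rot: [-0.0, 0.067, 0.998, -0.0]
contact_force: [0.4, -0.5, -0.4]
opening: 0.0272
finger_force: 0.0
```

```bash
python3 -m handwheel '[{"tx":17,"ty":-28,"tz":3,"ax":0,"ay":0,"az":0.02,"gripper":255},{"tx":17,"ty":-28,"tz":3,"ax":0,"ay":0,"az":0.02,"gripper":255},{"tx":17,"ty":-28,"tz":3,"ax":0,"ay":0,"az":0.02,"gripper":255},{"tx":17,"ty":-28,"tz":3,"ax":0,"ay":0,"az":0.02,"gripper":255},{"tx":17,"ty":-28,"tz":3,"ax":0,"ay":0,"az":0.02,"gripper":255},{"tx":17,"ty":-28,"tz":3,"ax":0,"ay":0,"az":0.02,"gripper":255},{"tx":17,"ty":-28,"tz":3,"ax":0,"ay":0,"az":0.02,"gripper":255},{"tx":17,"ty":-28,"tz":3,"ax":0,"ay":0,"az":0.02,"gripper":255},{"tx":17,"ty":-28,"tz":3,"ax":0,"ay":0,"az":0.02,"gripper":255},{"tx":16,"ty":-25,"tz":0,"ax":0,"ay":0,"az":0.0,"gripper":255}]' 20
```

```text
clock: 1.77
ee_pos: [0.5457, 0.0312, 0.272]
eef_rot: [0.0, -0.023, 1.0, -0.0]
contact_force: [0.2, -0.9, -0.1]
opening: 0.0005
finger_force: 0.0
```

```bash
python3 -m handwheel '[{"tx":0,"ty":0,"tz":-14,"ax":0,"ay":0,"az":0,"gripper":255},{"tx":0,"ty":0,"tz":-14,"ax":0,"ay":0,"az":0,"gripper":255},{"tx":0,"ty":0,"tz":-14,"ax":0,"ay":0,"az":0,"gripper":255},{"tx":0,"ty":0,"tz":-14,"ax":0,"ay":0,"az":0,"gripper":255},{"tx":0,"ty":0,"tz":-14,"ax":0,"ay":0,"az":0,"gripper":255},{"tx":0,"ty":0,"tz":-14,"ax":0,"ay":0,"az":0,"gripper":255},{"tx":-1,"ty":0,"tz":-6,"ax":0,"ay":0,"az":0,"gripper":255},{"tx":-2,"ty":0,"tz":-6,"ax":0,"ay":0,"az":0,"gripper":255},{"tx":-2,"ty":0,"tz":-6,"ax":0,"ay":0,"az":0,"gripper":255},{"tx":-2,"ty":0,"tz":-6,"ax":0,"ay":0,"az":0,"gripper":255}]'
```

```text
clock: 2.6
ee_pos: [0.5382, 0.0331, 0.1639]
eef_rot: [0.001, -0.022, 1.0, -0.0]
contact_force: [-0.7, -0.7, 4.9]
opening: 0.0009
finger_force: 1.8
```

```bash
python3 -m handwheel '[{"tx":-2,"ty":0,"tz":-6,"ax":0,"ay":0,"az":0,"gripper":255},{"tx":-2,"ty":0,"tz":-6,"ax":0,"ay":0,"az":0,"gripper":255},{"tx":-2,"ty":0,"tz":-6,"ax":0,"ay":0,"az":0,"gripper":255},{"tx":-2,"ty":0,"tz":-6,"ax":0,"ay":0,"az":0,"gripper":255},{"tx":-1,"ty":0,"tz":-6,"ax":0,"ay":0,"az":0,"gripper":255},{"tx":-1,"ty":0,"tz":-6,"ax":0,"ay":0,"az":0,"gripper":255},{"tx":-1,"ty":0,"tz":-6,"ax":0,"ay":0,"az":0,"gripper":255},{"tx":0,"ty":0,"tz":-6,"ax":0,"ay":0,"az":0,"gripper":255},{"tx":0,"ty":0,"tz":-6,"ax":0,"ay":0,"az":0,"gripper":255},{"tx":0,"ty":0,"tz":-6,"ax":0,"ay":0,"az":0,"gripper":255}]'
```

```text
clock: 3.43
ee_pos: [0.5267, 0.0332, 0.1029]
eef_rot: [-0.0, -0.022, 1.0, 0.0]
contact_force: [-2.7, -0.4, 3.9]
opening: 0.0005
finger_force: 1.8
```

```bash
python3 -m handwheel '[{"tx":0,"ty":0,"tz":-2,"ax":0,"ay":0,"az":0,"gripper":255},{"tx":0,"ty":0,"tz":-2,"ax":0,"ay":0,"az":0,"gripper":255},{"tx":0,"ty":0,"tz":-2,"ax":0,"ay":0,"az":0,"gripper":255},{"tx":0,"ty":0,"tz":-1,"ax":0,"ay":0,"az":0,"gripper":255},{"tx":0,"ty":0,"tz":-1,"ax":0,"ay":0,"az":0,"gripper":255},{"tx":0,"ty":0,"tz":-0.5,"ax":0,"ay":0,"az":0,"gripper":255},{"tx":0,"ty":0,"tz":0,"ax":0,"ay":0,"az":0,"gripper":255},{"tx":0,"ty":0,"tz":0,"ax":0,"ay":0,"az":0,"gripper":255},{"tx":0,"ty":0,"tz":0,"ax":0,"ay":0,"az":0,"gripper":255},{"tx":0,"ty":0,"tz":0,"ax":0,"ay":0,"az":0,"gripper":255}]'
```

```text
clock: 4.27
ee_pos: [0.5274, 0.0331, 0.0952]
eef_rot: [0.0, -0.022, 1.0, -0.0]
contact_force: [-0.4, 1.1, 0.2]
opening: 0.0001
finger_force: 0.0
```

```bash
python3 -m handwheel '[{"tx":0,"ty":0,"tz":-0.5,"ax":0,"ay":0,"az":0,"gripper":255},{"tx":0,"ty":0,"tz":-0.5,"ax":0,"ay":0,"az":0,"gripper":255},{"tx":0,"ty":0,"tz":-0.5,"ax":0,"ay":0,"az":0,"gripper":255},{"tx":0,"ty":0,"tz":-0.5,"ax":0,"ay":0,"az":0,"gripper":255},{"tx":0,"ty":0,"tz":-0.5,"ax":0,"ay":0,"az":0,"gripper":255},{"tx":0,"ty":0,"tz":0,"ax":0,"ay":0,"az":0,"gripper":255},{"tx":0,"ty":0,"tz":0,"ax":0,"ay":0,"az":0,"gripper":255},{"tx":0,"ty":0,"tz":0,"ax":0,"ay":0,"az":0,"gripper":255},{"tx":0,"ty":0,"tz":0,"ax":0,"ay":0,"az":0,"gripper":255},{"tx":0,"ty":0,"tz":0,"ax":0,"ay":0,"az":0,"gripper":255}]'
```

```text
clock: 5.1
ee_pos: [0.5274, 0.0331, 0.0947]
eef_rot: [0.001, -0.022, 1.0, 0.0]
contact_force: [-8.1, -0.5, 25.8]
opening: 0.0004
finger_force: 12.8
```

```bash
python3 -m handwheel '[{"tx":0,"ty":0,"tz":15,"ax":0,"ay":0,"az":0,"gripper":255},{"tx":0,"ty":0,"tz":20,"ax":0,"ay":0,"az":0,"gripper":255},{"tx":0,"ty":0,"tz":20,"ax":0,"ay":0,"az":0,"gripper":255},{"tx":6,"ty":-15,"tz":10,"ax":0,"ay":0,"az":0,"gripper":255},{"tx":6,"ty":-15,"tz":10,"ax":0,"ay":0,"az":0,"gripper":255},{"tx":6,"ty":-15,"tz":10,"ax":0,"ay":0,"az":0,"gripper":255},{"tx":6,"ty":-15,"tz":10,"ax":0,"ay":0,"az":0,"gripper":255},{"tx":6,"ty":-15,"tz":10,"ax":0,"ay":0,"az":0,"gripper":255},{"tx":6,"ty":-15,"tz":0,"ax":0,"ay":0,"az":0,"gripper":255},{"tx":0,"ty":0,"tz":0,"ax":0,"ay":0,"az":0,"gripper":255}]'
python3 - <<'E'
from h import *
import pickle
for n in ("wrist","side"):
    s=snapshot(n);pickle.dump(s,open(n+"1.pkl","wb"))
    if n=="wrist": cv2.imwrite("pics/wrist1.png",s["frame"])
    else: cv2.imwrite("pics/side1c.png",cv2.resize(s["frame"][165:275,270:420],None,fx=5,fy=5,interpolation=cv2.INTER_CUBIC))
    print(n,"slot expected px",proj(s,[.5624,-.0565,.0965]))
E
```

```text
clock: 5.93
ee_pos: [0.5644, -0.0591, 0.1983]
eef_rot: [0.001, -0.021, 1.0, -0.001]
contact_force: [0.5, 1.0, -0.1]
opening: 0.0007
finger_force: 0.0
wrist slot expected px [318.6892037 197.1517735]
side slot expected px [332.38502251 215.33928588]
```

View pics/wrist1.png

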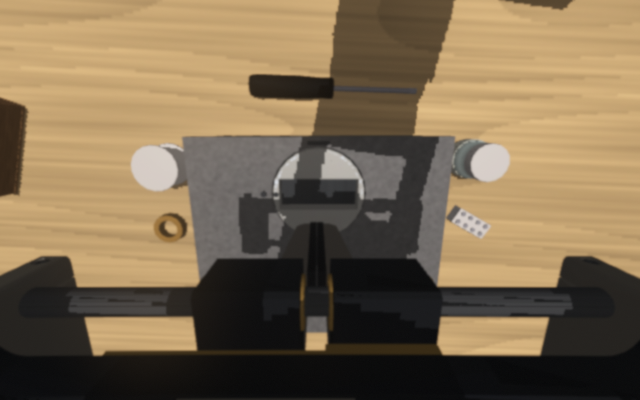

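View pics/side1c.png

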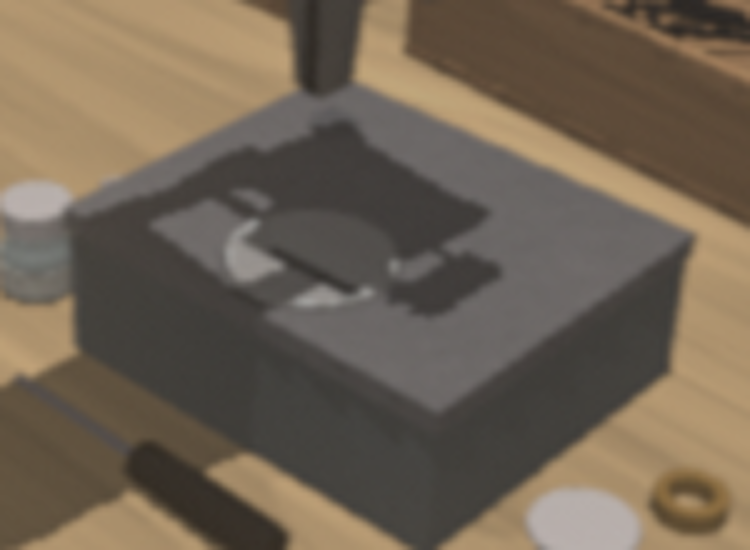

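The wrist view shows the disc spanning u 273–366 with its top at v 147, and the dark slot floor at (279..358, 179..203). In the side view the cover lies flush on the rim, and the disc sits at about (332,216.5).

Run:
```python
from h import *
import pickle
s=pickle.load(open("wrist1.pkl","rb")); t=pickle.load(open("side1.pkl","rb"))
print("side centre",onz(t,(332.1,216.5),.0965))
for uv in ((273,192),(366,192),(319.5,147)): print(uv,onz(s,uv,.0965).round(4))
print("floor corners",[onz(s,p,.0765).round(4).tolist() for p in ((280,179.5),(357,179.5),(280,203),(357,203))])
th=np.linspace(0,2*np.pi,360)
P=[proj(s,[.5624+.046*np.cos(a),-.0565+.046*np.sin(a),.0965]) for a in th];P=np.array(P);print("pred disc bbox",P.min(0),P.max(0))
# floor edge lines, dark mask inside disc
g=cv2.cvtColor(s["frame"],cv2.COLOR_BGR2GRAY)
for u in range(282,358,10): print(u,g[172:212,u].tolist())
```

```text
side centre [ 0.55783167 -0.05990314  0.0965    ]
(273, 192) [ 0.5591 -0.1027  0.0965]
(366, 192) [ 0.555  -0.0092  0.0965]
(319.5, 147) [ 0.5124 -0.058   0.0965]
floor corners [[0.5499, -0.0983, 0.0765], [0.5463, -0.0162, 0.0765], [0.576, -0.098, 0.0765], [0.5723, -0.0141, 0.0765]]
pred disc bbox [273.14688227 151.16553648] [364.26961255 239.46774432]
282 [185, 182, 180, 179, 178, 171, 149, 108, 74, 61, 59, 60, 60, 60, 60, 60, 60, 60, 60, 60, 58, 50, 45, 42, 42, 41, 40, 40, 41, 41, 41, 44, 51, 57, 60, 62, 63, 68, 73, 76]
292 [177, 175, 173, 172, 171, 164, 143, 105, 74, 64, 62, 61, 62, 61, 62, 61, 61, 61, 61, 61, 61, 61, 58, 55, 49, 40, 35, 32, 31, 32, 33, 40, 51, 59, 62, 62, 63, 67, 73, 76]
302 [81, 80, 80, 80, 80, 77, 66, 51, 38, 34, 33, 33, 33, 33, 33, 32, 33, 32, 32, 32, 33, 33, 31, 31, 31, 31, 32, 30, 31, 32, 32, 39, 51, 59, 62, 61, 63, 67, 72, 75]
312 [80, 81, 81, 81, 80, 77, 67, 50, 38, 33, 32, 32, 32, 32, 32, 32, 31, 31, 32, 31, 31, 31, 30, 32, 31, 30, 30, 30, 30, 30, 32, 38, 50, 59, 61, 62, 64, 68, 73, 76]
322 [165, 164, 165, 165, 164, 160, 143, 106, 73, 60, 58, 59, 59, 60, 58, 58, 58, 58, 57, 53, 43, 34, 31, 30, 30, 31, 31, 30, 30, 30, 31, 39, 51, 59, 61, 61, 63, 68, 73, 76]
332 [181, 181, 180, 180, 180, 173, 150, 110, 75, 63, 61, 61, 60, 60, 61, 60, 61, 60, 60, 58, 54, 51, 50, 48, 41, 35, 31, 30, 30, 31, 31, 38, 50, 58, 61, 62, 63, 68, 73, 76]
342 [181, 181, 181, 180, 179, 173, 149, 109, 74, 61, 58, 59, 58, 58, 59, 58, 58, 58, 53, 43, 33, 31, 29, 29, 29, 29, 29, 28, 28, 28, 29, 37, 50, 59, 61, 61, 63, 67, 73, 76]
352 [180, 180, 180, 180, 179, 172, 149, 108, 72, 60, 58, 58, 57, 57, 58, 57, 58, 57, 52, 42, 33, 29, 29, 29, 29, 29, 28, 29, 28, 29, 30, 37, 50, 58, 61, 62, 64, 68, 74, 77]
```

```bash
python3 -m handwheel '[{"tx":-5,"ty":1.5,"tz":-12,"ax":0,"ay":0,"az":0,"gripper":255},{"tx":0,"ty":0,"tz":-16,"ax":0,"ay":0,"az":0,"gripper":255},{"tx":0,"ty":0,"tz":-16,"ax":0,"ay":0,"az":0,"gripper":255},{"tx":0,"ty":0,"tz":-16,"ax":0,"ay":0,"az":0,"gripper":255},{"tx":0,"ty":0,"tz":-16,"ax":0,"ay":0,"az":0,"gripper":255},{"tx":0,"ty":0,"tz":-16,"ax":0,"ay":0,"az":0,"gripper":255},{"tx":0,"ty":0,"tz":-5,"ax":0,"ay":0,"az":0,"gripper":255},{"tx":0,"ty":0,"tz":-4,"ax":0,"ay":0,"az":0,"gripper":255},{"tx":0,"ty":0,"tz":-3,"ax":0,"ay":0,"az":0,"gripper":255},{"tx":0,"ty":0,"tz":-2,"ax":0,"ay":0,"az":0,"gripper":255}]'
```

```text
clock: 6.87
ee_pos: [0.5582, -0.0551, 0.0919]
eef_rot: [0.0, -0.022, 1.0, -0.0]
contact_force: [0.1, -0.2, -0.2]
opening: 0.0003
finger_force: 0.0
```

```bash
python3 -m handwheel '[{"tx":1,"ty":-2,"tz":-3,"ax":0,"ay":0,"az":0,"gripper":255},{"tx":0,"ty":0,"tz":-3,"ax":0,"ay":0,"az":0,"gripper":255},{"tx":0,"ty":0,"tz":-3,"ax":0,"ay":0,"az":0,"gripper":255},{"tx":0,"ty":0,"tz":0,"ax":0,"ay":0,"az":-0.05,"gripper":255},{"tx":0,"ty":0,"tz":0,"ax":0,"ay":0,"az":-0.05,"gripper":255},{"tx":0,"ty":0,"tz":0,"ax":0,"ay":0,"az":-0.05,"gripper":255},{"tx":0,"ty":0,"tz":0,"ax":0,"ay":0,"az":-0.05,"gripper":255},{"tx":0,"ty":0,"tz":0,"ax":0,"ay":0,"az":-0.05,"gripper":255},{"tx":0,"ty":0,"tz":0,"ax":0,"ay":0,"az":-0.05,"gripper":255},{"tx":0,"ty":0,"tz":0,"ax":0,"ay":0,"az":-0.05,"gripper":255}]'; python3 -c "
from workcell import *;o=get_obs();print(o['torque'],o['joint_positions'])"
```

```text
clock: 7.7
ee_pos: [0.559, -0.0575, 0.0827]
eef_rot: [0.0, 0.154, 0.988, 0.0]
contact_force: [0.1, -0.4, 0.1]
opening: 0.0002
finger_force: 0.0
[-0.00255943  0.00811635 -0.00185062] [-1.05136668e-01  4.17490387e-01  1.87733951e+00  5.42620395e-05
  8.46493470e-01 -1.36747313e+00]
```

```bash
python3 -m handwheel '[{"tx":0,"ty":0,"tz":0,"ax":0,"ay":0,"az":-0.06,"gripper":255},{"tx":0,"ty":0,"tz":0,"ax":0,"ay":0,"az":-0.06,"gripper":255},{"tx":0,"ty":0,"tz":0,"ax":0,"ay":0,"az":-0.06,"gripper":255},{"tx":0,"ty":0,"tz":0,"ax":0,"ay":0,"az":-0.06,"gripper":255},{"tx":0,"ty":0,"tz":0,"ax":0,"ay":0,"az":-0.06,"gripper":255},{"tx":0,"ty":0,"tz":0,"ax":0,"ay":0,"az":-0.06,"gripper":255},{"tx":0,"ty":0,"tz":0,"ax":0,"ay":0,"az":-0.06,"gripper":255},{"tx":0,"ty":0,"tz":0,"ax":0,"ay":0,"az":-0.06,"gripper":255},{"tx":0,"ty":0,"tz":0,"ax":0,"ay":0,"az":-0.06,"gripper":255},{"tx":0,"ty":0,"tz":0,"ax":0,"ay":0,"az":-0.06,"gripper":255}]'; python3 -c "
from workcell import *;o=get_obs();print(o['torque'],o['joint_positions'])"
```

```text
clock: 8.53
ee_pos: [0.5607, -0.058, 0.0832]
eef_rot: [0.002, 0.439, 0.899, 0.0]
contact_force: [3.5, -3.6, 0.6]
opening: 0.0007
finger_force: 2.2
[-0.46582308 -0.62357842 -0.00155622] [-1.05413844e-01  4.17290995e-01  1.87594291e+00 -6.98707489e-04
  8.44771899e-01 -7.67098674e-01]
```

Run:
```python
from h import *
import pickle
s=snapshot("wrist");pickle.dump(s,open("wrist2.pkl","wb"))
t=snapshot("side");pickle.dump(t,open("side2.pkl","wb"))
a=cv2.convertScaleAbs(cv2.resize(s["frame"],(640,400)),alpha=1.8)
b=cv2.convertScaleAbs(cv2.resize(t["frame"][180:250,280:410],None,fx=4.9,fy=2.8*1.75,interpolation=cv2.INTER_CUBIC)[:, :640],alpha=1.5)
o=np.vstack([a[:260],b[:340]]) ;print(o.shape, proj(s,[.560,-.0575,.0965])); cv2.imwrite("pics/w2.png",o)
```

```text
Traceback (most recent call last):
ValueError: all the input array dimensions except for the concatenation axis must match exactly, but along dimension 1, the array at index 0 has size 640 and the array at index 1 has size 637
```

Run:
```python
from h import *
import pickle
s=pickle.load(open("wrist2.pkl","rb"));t=pickle.load(open("side2.pkl","rb"))
a=cv2.convertScaleAbs(s["frame"],alpha=1.8)
b=cv2.convertScaleAbs(cv2.resize(t["frame"][180:248,280:408],(640,340),interpolation=cv2.INTER_CUBIC),alpha=1.5)
cv2.imwrite("pics/w2.png",np.vstack([a[:260],b])); print(proj(s,[.560,-.0575,.0965]))
```

```text
[317.30840227 245.75636782]
```

View pics/w2.png

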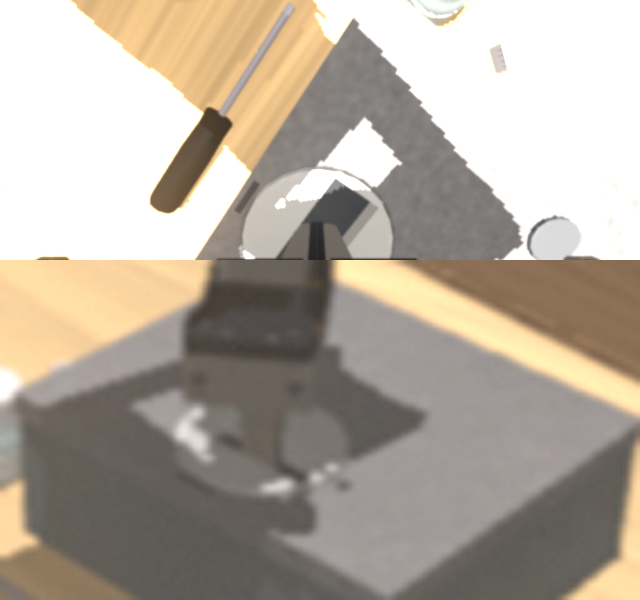

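Run:
```python
from h import *
import pickle
s=pickle.load(open("wrist2.pkl","rb"))
def az(a,b,z):
    p,q=onz(s,a,z),onz(s,b,z);d=p-q;return round(float(np.arctan2(d[1],d[0])),3),p.round(4),q.round(4)
print(az((338,181),(280,250),.0965),az((378,206),(345,245),.0965),az((353,22),(200,256),.0945))
```

```text
(1.555, array([ 0.5446, -0.0186,  0.0965]), array([ 0.5437, -0.0737,  0.0965])) (1.586, array([ 0.5725, -0.0158,  0.0965]), array([ 0.573 , -0.0468,  0.0965])) (1.619, array([0.4996, 0.0489, 0.0945]), array([ 0.5073, -0.1084,  0.0945]))
```

The wrist view shows the slot still at roughly 1.57 rad while the tool is at 0.67. The closed tips are narrow enough to spin almost free in the slot, so it has only just begun to turn. I'll turn back, spread the tips a little along the slot, and turn again.

```bash
python3 -m handwheel '[{"tx":0,"ty":0,"tz":0,"ax":0,"ay":0,"az":0.1,"gripper":255},{"tx":0,"ty":0,"tz":0,"ax":0,"ay":0,"az":0.11,"gripper":255},{"tx":0,"ty":0,"tz":0,"ax":0,"ay":0,"az":0.11,"gripper":255},{"tx":0,"ty":0,"tz":0,"ax":0,"ay":0,"az":0.11,"gripper":255},{"tx":0,"ty":0,"tz":0,"ax":0,"ay":0,"az":0.11,"gripper":255},{"tx":0,"ty":0,"tz":0,"ax":0,"ay":0,"az":0.11,"gripper":255},{"tx":0,"ty":0,"tz":0,"ax":0,"ay":0,"az":0.11,"gripper":255},{"tx":0,"ty":0,"tz":0,"ax":0,"ay":0,"az":0.11,"gripper":255},{"tx":0,"ty":0,"tz":0,"ax":0,"ay":0,"az":0.04,"gripper":185},{"tx":0,"ty":0,"tz":0,"ax":0,"ay":0,"az":0,"gripper":185}]'; python3 -m handwheel '[{"tx":0,"ty":0,"tz":0,"ax":0,"ay":0,"az":0,"gripper":172},{"tx":0,"ty":0,"tz":0,"ax":0,"ay":0,"az":0,"gripper":172},{"tx":0,"ty":0,"tz":0,"ax":0,"ay":0,"az":0,"gripper":172},{"tx":0,"ty":0,"tz":0,"ax":0,"ay":0,"az":0,"gripper":172},{"tx":0,"ty":0,"tz":0,"ax":0,"ay":0,"az":-0.03,"gripper":172},{"tx":0,"ty":0,"tz":0,"ax":0,"ay":0,"az":-0.04,"gripper":172},{"tx":0,"ty":0,"tz":0,"ax":0,"ay":0,"az":-0.04,"gripper":172},{"tx":0,"ty":0,"tz":0,"ax":0,"ay":0,"az":-0.04,"gripper":172},{"tx":0,"ty":0,"tz":0,"ax":0,"ay":0,"az":-0.04,"gripper":172},{"tx":0,"ty":0,"tz":0,"ax":0,"ay":0,"az":-0.04,"gripper":172}]'; python3 -c "
from workcell import *;o=get_obs();print(o['torque'],o['joint_positions'])"
```

```text
clock: 9.47
ee_pos: [0.5584, -0.0573, 0.0824]
eef_rot: [-0.0, -0.004, 1.0, 0.0]
contact_force: [-0.0, -0.6, 0.0]
opening: 0.0116
finger_force: 0.0
clock: 10.3
ee_pos: [0.5603, -0.0578, 0.0829]
eef_rot: [0.001, 0.114, 0.994, -0.0]
contact_force: [3.3, -1.8, -2.2]
opening: 0.0298
finger_force: 1.8
[-0.32562205 -0.74791885  0.08178369] [-1.05186504e-01  4.17590021e-01  1.87630396e+00 -5.60253882e-04
  8.44892273e-01 -1.44785462e+00]
```

```bash
python3 -m handwheel '[{"tx":1,"ty":0,"tz":0,"ax":0,"ay":0,"az":-0.08,"gripper":172},{"tx":0,"ty":0,"tz":0,"ax":0,"ay":0,"az":-0.08,"gripper":172},{"tx":0,"ty":0,"tz":0,"ax":0,"ay":0,"az":-0.08,"gripper":172},{"tx":0,"ty":0,"tz":0,"ax":0,"ay":0,"az":-0.08,"gripper":172},{"tx":0,"ty":0,"tz":0,"ax":0,"ay":0,"az":-0.08,"gripper":172},{"tx":0,"ty":0,"tz":0,"ax":0,"ay":0,"az":-0.08,"gripper":172},{"tx":0,"ty":0,"tz":0,"ax":0,"ay":0,"az":-0.08,"gripper":172},{"tx":0,"ty":0,"tz":0,"ax":0,"ay":0,"az":-0.08,"gripper":172},{"tx":0,"ty":0,"tz":0,"ax":0,"ay":0,"az":-0.08,"gripper":172},{"tx":0,"ty":0,"tz":0,"ax":0,"ay":0,"az":-0.08,"gripper":172}]'; python3 -c "
from workcell import *;o=get_obs();print(o['torque'],o['joint_positions'])"
```

```text
clock: 11.13
ee_pos: [0.5605, -0.0576, 0.0828]
eef_rot: [0.001, 0.492, 0.87, 0.0]
contact_force: [1.1, -2.1, 0.8]
opening: 0.0301
finger_force: 2.2
[-0.20719658 -0.10043242  0.09598537] [-1.04938273e-01  4.18741796e-01  1.87466672e+00 -4.45852930e-04
  8.47056095e-01 -6.45755393e-01]
```

```bash
python3 -m handwheel '[{"tx":0,"ty":0,"tz":0,"ax":0,"ay":0,"az":-0.06,"gripper":172},{"tx":0,"ty":0,"tz":0,"ax":0,"ay":0,"az":-0.06,"gripper":172},{"tx":0,"ty":0,"tz":0,"ax":0,"ay":0,"az":-0.06,"gripper":172},{"tx":0,"ty":0,"tz":0,"ax":0,"ay":0,"az":-0.06,"gripper":172},{"tx":0,"ty":0,"tz":0,"ax":0,"ay":0,"az":-0.06,"gripper":172},{"tx":0,"ty":0,"tz":0,"ax":0,"ay":0,"az":-0.06,"gripper":172},{"tx":0,"ty":0,"tz":0,"ax":0,"ay":0,"az":-0.06,"gripper":172},{"tx":0,"ty":0,"tz":0,"ax":0,"ay":0,"az":-0.06,"gripper":172},{"tx":0,"ty":0,"tz":0,"ax":0,"ay":0,"az":-0.06,"gripper":172},{"tx":0,"ty":0,"tz":0,"ax":0,"ay":0,"az":-0.06,"gripper":172}]'; python3 -c "
from workcell import *;o=get_obs();print(o['torque'],o['joint_positions'])"
```

```text
clock: 11.97
ee_pos: [0.5605, -0.0575, 0.0828]
eef_rot: [0.0, 0.727, 0.686, 0.0]
contact_force: [1.6, -0.8, 1.4]
opening: 0.03
finger_force: 2.1
[-0.10147537 -0.05236095  0.10724298] [-1.04835831e-01  4.18692609e-01  1.87472826e+00 -1.60688114e-04
  8.47163151e-01 -4.66934736e-02]
```

Tool azimuth is −0.06 rad and still turning freely; the last bit goes slowly against the stop.

```bash
python3 -m handwheel '[{"tx":0,"ty":0,"tz":0,"ax":0,"ay":0,"az":-0.02,"gripper":172},{"tx":0,"ty":0,"tz":0,"ax":0,"ay":0,"az":-0.02,"gripper":172},{"tx":0,"ty":0,"tz":0,"ax":0,"ay":0,"az":-0.02,"gripper":172},{"tx":0,"ty":0,"tz":0,"ax":0,"ay":0,"az":-0.02,"gripper":172},{"tx":0,"ty":0,"tz":0,"ax":0,"ay":0,"az":-0.02,"gripper":172},{"tx":0,"ty":0,"tz":0,"ax":0,"ay":0,"az":-0.02,"gripper":172},{"tx":0,"ty":0,"tz":0,"ax":0,"ay":0,"az":-0.02,"gripper":172},{"tx":0,"ty":0,"tz":0,"ax":0,"ay":0,"az":-0.01,"gripper":172},{"tx":0,"ty":0,"tz":0,"ax":0,"ay":0,"az":-0.01,"gripper":172},{"tx":0,"ty":0,"tz":0,"ax":0,"ay":0,"az":0,"gripper":172}]'; python3 -c "
from workcell import *;o=get_obs();print(o['torque'],o['joint_positions'])"
```

```text
clock: 12.8
ee_pos: [0.5602, -0.0574, 0.0827]
eef_rot: [0.0, 0.779, 0.627, 0.0]
contact_force: [2.5, -0.8, 1.7]
opening: 0.0298
finger_force: 2.1
[-0.14887169 -0.35105552  0.07973592] [-1.04781478e-01  4.18804264e-01  1.87498018e+00  8.26391632e-06
  8.47336163e-01  1.10824815e-01]
```

```bash
python3 -m handwheel '[{"tx":0,"ty":0,"tz":0,"ax":0,"ay":0,"az":-0.01,"gripper":172},{"tx":0,"ty":0,"tz":0,"ax":0,"ay":0,"az":-0.01,"gripper":172},{"tx":0,"ty":0,"tz":0,"ax":0,"ay":0,"az":-0.01,"gripper":172},{"tx":0,"ty":0,"tz":0,"ax":0,"ay":0,"az":-0.01,"gripper":172},{"tx":0,"ty":0,"tz":0,"ax":0,"ay":0,"az":-0.01,"gripper":172},{"tx":0,"ty":0,"tz":0,"ax":0,"ay":0,"az":-0.01,"gripper":172},{"tx":0,"ty":0,"tz":0,"ax":0,"ay":0,"az":-0.01,"gripper":172},{"tx":0,"ty":0,"tz":0,"ax":0,"ay":0,"az":-0.01,"gripper":172},{"tx":0,"ty":0,"tz":0,"ax":0,"ay":0,"az":0,"gripper":172},{"tx":0,"ty":0,"tz":0,"ax":0,"ay":0,"az":0,"gripper":172}]'; python3 -c "
from workcell import *;o=get_obs();print(o['torque'],o['joint_positions'],o['contact_force'])"
```

```text
clock: 13.63
ee_pos: [0.5602, -0.0575, 0.0828]
eef_rot: [0.0, 0.803, 0.596, -0.0]
contact_force: [2.9, 1.1, 5.5]
opening: 0.0301
finger_force: 30.9
[ 0.04885008 -0.44866144  2.20929427] [-1.04476345e-01  4.18698263e-01  1.87495523e+00 -8.62677477e-04
  8.47451983e-01  1.89281782e-01] [2.92226732 1.13419338 5.4519307 ]
```

The torque jumped to 2.2 N m, so that is the end stop. I'll back off to mid-slot, lift straight out and look.

```bash
python3 -m handwheel '[{"tx":0,"ty":0,"tz":0,"ax":0,"ay":0,"az":0.08,"gripper":172},{"tx":0,"ty":0,"tz":0,"ax":0,"ay":0,"az":0.08,"gripper":172},{"tx":0,"ty":0,"tz":0,"ax":0,"ay":0,"az":0.08,"gripper":172},{"tx":0,"ty":0,"tz":0,"ax":0,"ay":0,"az":0.08,"gripper":172},{"tx":0,"ty":0,"tz":0,"ax":0,"ay":0,"az":0,"gripper":172},{"tx":0,"ty":0,"tz":6,"ax":0,"ay":0,"az":0,"gripper":172},{"tx":0,"ty":0,"tz":12,"ax":0,"ay":0,"az":0,"gripper":172},{"tx":0,"ty":0,"tz":20,"ax":0,"ay":0,"az":0,"gripper":172},{"tx":0,"ty":0,"tz":30,"ax":0,"ay":0,"az":0,"gripper":172},{"tx":0,"ty":0,"tz":30,"ax":0,"ay":0,"az":0,"gripper":172}]'; python3 -m handwheel '[{"tx":0,"ty":10,"tz":30,"ax":0,"ay":0,"az":0,"gripper":172},{"tx":0,"ty":30,"tz":10,"ax":0,"ay":0,"az":0,"gripper":172},{"tx":-10,"ty":35,"tz":5,"ax":0,"ay":0,"az":0,"gripper":172},{"tx":-10,"ty":35,"tz":5,"ax":0,"ay":0,"az":0,"gripper":172},{"tx":-10,"ty":35,"tz":0,"ax":0,"ay":0,"az":0,"gripper":172},{"tx":-10,"ty":35,"tz":0,"ax":0,"ay":0,"az":0,"gripper":172},{"tx":-10,"ty":35,"tz":0,"ax":0,"ay":0,"az":0,"gripper":172},{"tx":-10,"ty":35,"tz":0,"ax":0,"ay":0,"az":0,"gripper":172},{"tx":-10,"ty":35,"tz":0,"ax":0,"ay":0,"az":0,"gripper":172},{"tx":0,"ty":0,"tz":0,"ax":0,"ay":0,"az":0,"gripper":172}]'
python3 - <<'E'
from h import *
s=snapshot("top");t=snapshot("side")
a=cv2.resize(s["frame"][135:255,255:415],None,fx=4,fy=4,interpolation=cv2.INTER_CUBIC)[:,:640]
b=cv2.resize(t["frame"][190:230,280:408],(640,200),interpolation=cv2.INTER_CUBIC)
o=np.vstack([a[:400],b]);cv2.imwrite("pics/end.png",cv2.convertScaleAbs(o,alpha=1.3))
E
```

```text
clock: 14.47
ee_pos: [0.5591, -0.0573, 0.182]
eef_rot: [-0.001, 0.699, 0.715, -0.0]
contact_force: [0.2, -0.1, -0.1]
opening: 0.0298
finger_force: 0.0
clock: 15.3
ee_pos: [0.4882, 0.2325, 0.2318]
eef_rot: [-0.001, 0.698, 0.716, 0.001]
contact_force: [0.3, 0.2, -0.3]
opening: 0.0299
finger_force: 0.0
```

View pics/end.png

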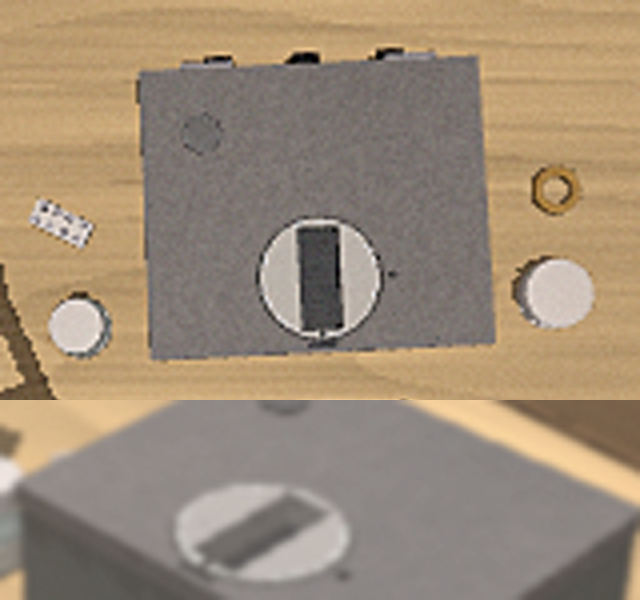

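The cover is flush on the rim, and the slot lies square to the hinge line. The dot at (322,333) points at the raised bar by the free edge. The small things are where they were, and the arm is clear.

```bash
python3 -c "
from workcell import *
print(hand_in())"
```

```text
the job is handed in; nothing more can be done
None
```

The cover is pushed fully shut and its fastener turned clockwise to the end stop, so it is locked; I spread the fingertips about 30 mm in the slot because closed they only turned it slightly. The loose things beside the box are where they were, and the job was handed in at about 15 s with the arm clear.

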